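# Register a vial rack in the autosampler corner and start the run

## Task

Load the autosampler: somebody left an amber bottle standing on its bed, so first stand it upright in the yellow tray, then put the blue vial rack on the bed, upright and pushed square and flush against both fences of the corner, and let go of it. Then press the green start paddle right down to its stop for a moment and let it spring back up, leaving the rack flush. Leave the flask, the blue-capped bottle, the red cup and the wash bottle standing where they are.

Things in the scene. Friction and masses are not known exactly. Their poses are not given: they have to be found in the camera images.
- stage: fixed stage; origin on the bench under the centre of its grey bed (170 along x, 260 along y, top at z = 10 mm). Aluminium fences, 12 thick, top z = 32 mm, along its far (+x) and left (+y) edges: inner faces at x = 73, y = 118 mm. White apron in front (x -85 to -175, z = 10 mm) with a 30 mm high pod at its left (y 10 to 120, x -97 to -167 mm), green paddle at its right (y -70)
- corner (a point): inner corner of the two fences, on the bed's top surface (z = 10 mm); axes as the stage: +x into the far fence, +y into the left fence. A flush rack has its long side on the far fence, its centre 40 mm from here along -x and 60 mm along -y; either way round will do
- rack: blue vial rack, 0.25 to 0.45 kg: block 80 (its x) by 120 (its y) by 26 mm high, white vial caps up to 34 mm height in two rows at x = -27 and 27 mm; black lifting fin in the middle, 10 thick (x), 60 long (y), top at 75 mm. Origin: centre of the underside. Starts upright on the bench beside the stage, left or right, any yaw from -1.2 to 1.2 rad
- amber_bottle: amber glass bottle, 44 mm diameter below, 90 mm high with its narrower capped neck in the upper third; take it by the body 45 to 55 mm above its base. Origin at the centre of its base; starts standing on the bed in the corner, where the rack must go
- tray: fixed yellow tray, 130 by 130 mm outside, walls 5 mm thick and 20 mm high, floor 5 mm thick; origin under its centre. The tray is on one side of the stage, the rack on the other
- paddle (a joint): angle of the green spring paddle: 0 at rest (level), 0.30 rad at its stop (front end down). Needs about 3 N at the pad to start and 9 N at the stop
- paddle_pad (a point): point to press: middle of the black rubber pad on top of the paddle, 58 mm in front (-x of the stage) of the paddle's hinge, 46 mm above the bench at rest, about 29 mm at the stop. The paddle is 74 mm long, 56 mm wide and 6 mm thick
- flask: bystander: clear conical flask, 74 mm diameter, 108 mm high, stands behind the far fence; origin under its centre
- reagent: bystander: clear bottle with blue cap, 66 mm diameter, 140 mm high, stands behind the far fence; origin under its centre
- red_cup: bystander: red plastic cup, 72 mm diameter, 100 mm high; origin under its centre
- wash_bottle: bystander: white wash bottle with yellow top and bent spout, 66 mm diameter, 168 mm high; spout reaches 53 mm along its +y; origin under its centre

How it is judged:
By the outcome, as a careful person would: the job done as asked, in the order asked, and still so for the second after the job is handed in, with the robot touching nothing.
It also fails if it takes over 72 s, if anything falls off the work surface, if the arm or the gripper's body presses on something with over 40 N, if the wrist force passes 120 N, or if a joint passes its speed limit or range.

## Robot

A 6-joint arm with a two-finger parallel gripper is mounted at the origin on the work surface. World frame = base frame: x ahead of the robot, y to its left, z up, the work surface at z = 0. Lengths are in m, angles in rad, forces in N, time in s.
With the tool pointing down it reaches from about 0.375 to 0.9 m from the base axis. Payload 3.1 kg.
Tool frame: the origin (TCP) lies midway between the tips of the shut fingers; the grasp point (between the pads) lies 19 mm behind it; z points along the fingers, y is the line along which they close (so a half turn about z gives the same grasp; the last joint's range is limited). The gripper opens to 87 mm and grips with 3 to 60 N. Pads are 19 mm wide; open, the fingers measure 117 mm over their backs; the gripper's body (75 mm by 190 mm) begins 51 mm behind the grasp point.
Start: joints at [1.04, 0.527, 1.433, -0, 1.181, -0.178], TCP at [0.215, 0.587, 0.223] pointing down, gripper open.
Joint ranges: [-3.08, 3.08], [-0.75, 2.2], [0.22, 2.44], [-1.43, 4.57], [0, 2.65], [-2.85, 2.85]. Speed limits (rad/s): [2.79, 2.79, 3.14, 3.14, 3.14, 3.14].

## Interface

Orientations are given as a unit quaternion [x, y, z, w].
In Python, from rig import status, imaging, order gives the robot as it stands.
- The arm moves only by the tool arm_command, never from a script. Its argument "deltas" is one flat list of numbers, 5 for each row, row after row: the opening, from -1 (shut) to 1 (fully open), so that 0 is half open, then the shift along the tool's x, y, z in m, then the turn about the tool's z in rad. In form: [gripper, tx, ty, tz, roll, gripper, tx, ty, tz, roll, ...]. A call has 1 to 12 rows; each row shifts and turns the commanded pose from where the row before left it, along the tool's axes as they then stand; what a row does not reach is not made up. A row lasts 1/8 s, in which the tool goes at most 62.5 mm and 10.7 degrees, less where a joint would pass 70% of its speed; a pose out of reach is approached as far as the arm can. A call with a gripper value outside its range is refused whole. The fingers move at their own pace and stop on an object; "newtons" is the grip in N (left out, the last holds). Time passes only in rows, so rows that do not move let the fingers close. It gives the time, the measured TCP pose, the force, the opening and the grip force at its end, in the units of the state.
- status.get_obs(): the state, without advancing time (a new reading comes with each control period).
- imaging.camera(name): name is "scene" or "top"; returns (picture, depth): 384x512x3 uint8, red, green, blue; 384x512 float32, m along the optical axis (not along the pixel's ray), 0 where there is no reading.
- imaging.camera_params(name): a dict with "intrinsics" (3x3 intrinsics, pixels), "k1" (the pictures are not rectified: a ray, as slopes to the right and down, at radius r is drawn at 1 + k1 r^2 times it, then the intrinsics apply), "camera_from_world" (4x4, takes a point from world to camera coordinates). Camera axes: x right, y up, looking along -z (the intrinsics and any distortion apply to the point x, -y, -z); pixel columns grow to the right and rows downward; lengths in m; the calibration is good to about 2 mm. A picture is of the moment at which its call begins. camera_params takes no time and is no camera call.
- order.hand_in(): hands the job in; it is judged then, once.
The state is a dict: "time": time; "q": joint angles; "joint_velocities": joint speeds; "joint_torque": joint torques, N m; "position": TCP position; "tool_rot": TCP orientation; "ft_force": force on the tool from outside, world axes, zero at the start; "moment": the same for the moment, N m; "grip_width": finger opening in m; "grip_force": force on a finger pad.
Only numpy, scipy, OpenCV 4.12 (cv2) and the standard library are available. Lean on these libraries where they do the work, as an engineer would, in place of code of your own. Each camera call takes 0.05 s, during which the arm holds its last target. There are 200 camera calls.

## Working session

There is one attempt and no reset: what is moved stays moved. The work goes in short steps, Python scripts to look and compute and a tool call to move; the robot and the scene stay as the last step left them, time stands still between calls to the robot, and variables do not carry over. Pictures are saved under pics/ and viewed, at most 10 in all, crops included, and the job is handed in when it is done.

Besides the shell and the picture viewer there is one more tool, called in YAML: its name, and indented under it one key for each argument. arm_command: Moves the arm, as the interface text tells. Its arguments: {"type":"object","properties":{"deltas":{"type":"array"},"newtons":{"type":"number"}},"required":["deltas"]}

```bash
mkdir -p pics; cat > h.py <<'E'
import numpy as np, cv2
from rig import status, imaging, order
def P(n):
    p=imaging.camera_params(n); return np.array(p["intrinsics"]),p["k1"],np.array(p["camera_from_world"])
def ray(n,u,v):
    K,k,T=P(n)
    s=cv2.undistortPoints(np.array([[[u,v]]],float),K,np.array([k,0,0,0,0.]))[0,0]
    R=T[:3,:3]; d=R.T@np.array([s[0],-s[1],-1]); o=-R.T@T[:3,3]; return o,d
def onz(n,u,v,z):
    o,d=ray(n,u,v); return o+d*(z-o[2])/d[2]
def cloud(n,D):
    K,k,T=P(n); h,w=D.shape
    uv=np.stack(np.meshgrid(np.arange(w),np.arange(h)),-1).reshape(-1,1,2).astype(float)
    s=cv2.undistortPoints(uv,K,np.array([k,0,0,0,0.]))[:,0]; d=D.reshape(-1,1)
    c=np.hstack([s[:,:1]*d,-s[:,1:]*d,-d]); return ((c-T[:3,3])@T[:3,:3]).reshape(h,w,3)
def shot(n,f=None):
    im,D=imaging.camera(n)
    if f: cv2.imwrite("pics/"+f,cv2.resize(im[:,:,::-1],(800,600),interpolation=cv2.INTER_CUBIC))
    return im,D
E
python3 - <<'E'
from h import *
for n in("top","scene"):
    im,D=shot(n,n+"1.png"); np.savez(n+"1.npz",im=im,C=cloud(n,D),D=D)
o=status.get_obs(); print(o["time"],o["position"],o["tool_rot"],o["grip_width"])
E
```

```text
0.1 [0.21502641 0.58614291 0.22167718] [ 1.75016266e-01  9.84565067e-01 -9.09828287e-04 -3.27933270e-04] 0.0870579992626992
```

View pics/top1.png

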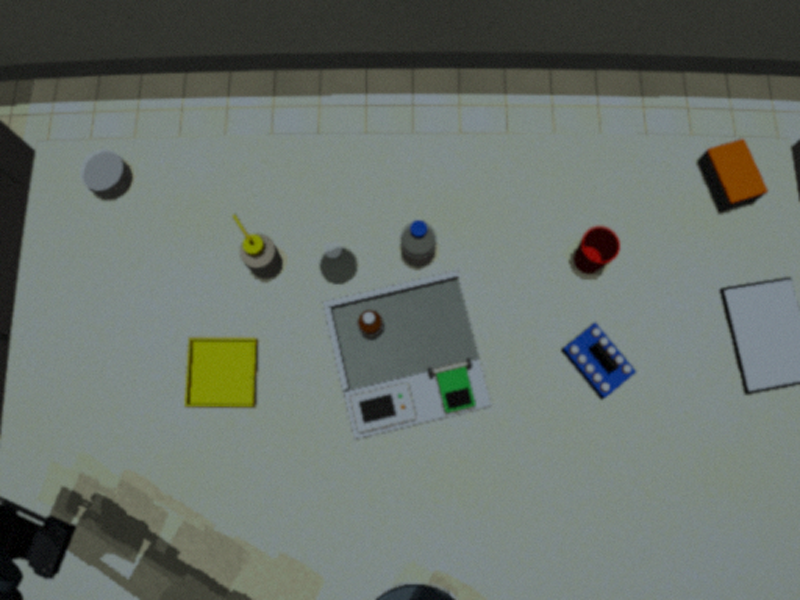

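View pics/scene1.png

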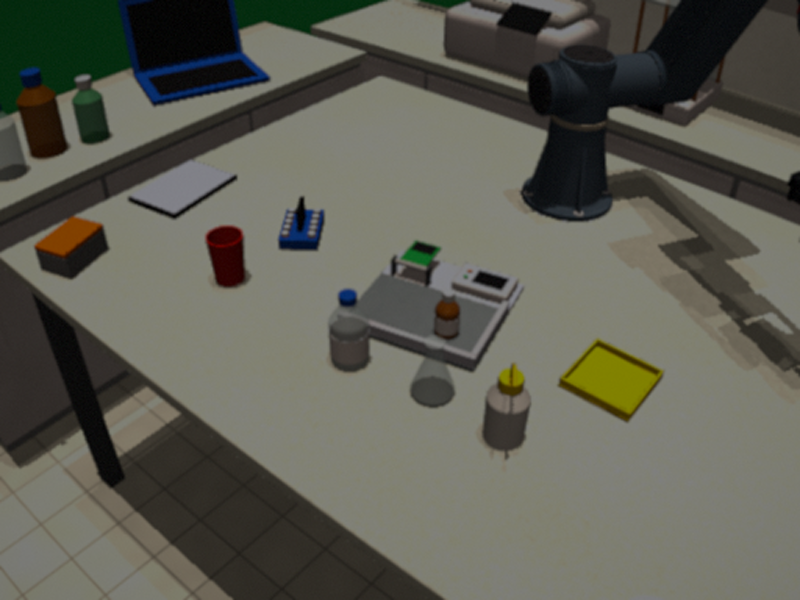

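The top view has the arm's base at the bottom. In it I see the stage at (405,355), amber bottle (370,322), yellow tray (222,372), rack (598,360) and paddle pad (458,397). An enlarged crop gives closer readings.

```bash
python3 - <<'E'
from h import *
z=np.load("top1.npz"); im=z["im"]
a=im[170:290,200:320]; b=im[195:265,345:415]
A=cv2.resize(a[:,:,::-1],(480,480),interpolation=cv2.INTER_CUBIC)
B=cv2.resize(b[:,:,::-1],(315,315),interpolation=cv2.INTER_CUBIC)
o=np.zeros((480,800,3),np.uint8); o[:,:480]=A; o[:315,482:797]=B
cv2.imwrite("pics/crop1.png",cv2.convertScaleAbs(o,alpha=1.6))
C=z["C"]
hsv=cv2.cvtColor(im,cv2.COLOR_RGB2HSV)
def seg(nm,lo,hi,box):
    m=cv2.inRange(hsv,lo,hi)>0; k=np.zeros_like(m); u0,v0,u1,v1=box; k[v0:v1,u0:u1]=1; m&=k
    p=C[m]; print(nm,m.sum(),p.min(0).round(3),np.median(p,0).round(3),p.max(0).round(3)); return m,p
seg("tray",(22,120,60),(34,255,255),(110,205,175,270))
m,p=seg("rack",(105,120,50),(130,255,255),(345,195,415,265))
q=p[(p[:,2]>.015)&(p[:,2]<.035)]; r=cv2.minAreaRect((q[:,:2]*1000).astype(np.float32)); print(r,cv2.boxPoints(r))
m,p=seg("amber",(0,100,30),(15,255,255),(215,190,255,220))
seg("green",(50,100,40),(75,255,255),(270,225,320,270))
print(np.median(C[200:300:20,330:340].reshape(-1,3),0))
E
```

```text
tray 1949 [ 0.313  0.007 -0.004] [0.484 0.362 0.005] [0.548 0.431 1.332]
rack 657 [ 0.313 -0.408 -0.   ] [ 0.496 -0.335  0.025] [0.571 0.007 1.332]
((501.841064453125, -343.5487365722656), (117.93789672851562, 81.45990753173828), 37.5362548828125) [[ 430.2653  -347.1788 ]
 [ 479.8958  -411.7739 ]
 [ 573.4169  -339.91867]
 [ 523.7863  -275.32358]]
amber 93 [0.313 0.007 0.057] [0.558 0.076 0.071] [0.582 0.098 1.332]
green 385 [ 0.408 -0.11   0.007] [ 0.456 -0.071  0.045] [ 0.487 -0.04   0.053]
[ 0.47680462 -0.20392768 -0.00109067]
```

View pics/crop1.png

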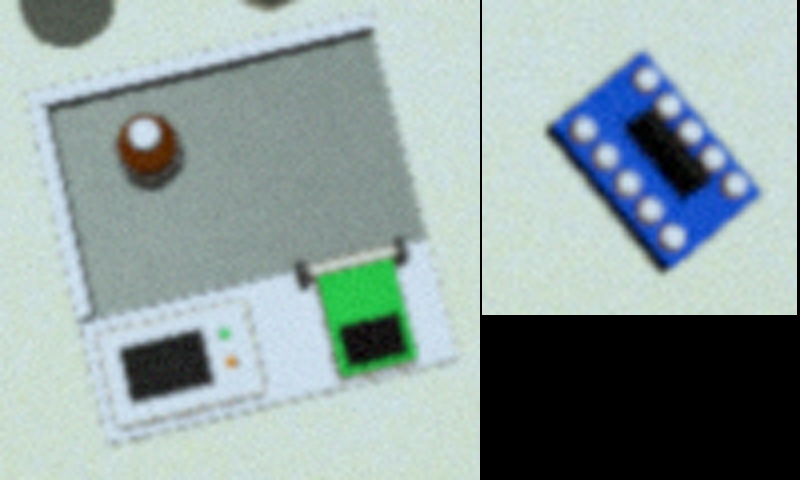

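The crop shows the fence outer corner at (30,95), far fence end (373,17), apron front corners (110,443) and (458,357), left fence end (83,321), the bottle cap at (144,133), and the pad at (372,338). In the right panel the fin is centred at (668,152). Next I fit the poses.

```bash
python3 - <<'E'
from h import *
f=lambda U,V:((U+.5)/4-.5+200,(V+.5)/4-.5+170)
pts=[((30,95),(85,130,32)),((373,17),(85,-130,32)),((83,321),(-85,130,32)),((110,443),(-175,130,10)),((458,357),(-175,-130,10)),((48,105),(73,118,32)),((427,241),(-85,-130,10)),((372,338),None)]
W=[];M=[]
for uv,m in pts:
    if m is None: continue
    W.append(onz("top",*f(*uv),m[2]/1000)[:2]);M.append(m[:2])
W=np.array(W);M=np.array(M)/1000
def rigid(M,W):
    a=M-M.mean(0);b=W-W.mean(0); th=np.arctan2((a[:,0]*b[:,1]-a[:,1]*b[:,0]).sum(),(a*b).sum())
    R=np.array([[np.cos(th),-np.sin(th)],[np.sin(th),np.cos(th)]]); t=W.mean(0)-R@M.mean(0); return th,R,t
th,R,t=rigid(M,W); print("stage",th,t,((W-(M@R.T+t))*1000).round(1).tolist())
print("corner",R@[.073,.118]+t,"rack goal",R@[.033,.058]+t)
pad=onz("top",*f(372,338),.046); print("pad",pad, "in stage",R.T@(pad[:2]-t))
print("cap",onz("top",*f(144,133),.09), R.T@(onz("top",*f(144,133),.09)[:2]-t))
z=np.load("top1.npz"); C=z["C"]
g=lambda U,V:((U-482+.5)/4.5-.5+345,(V+.5)/4.5-.5+195)
caps=[(648,79),(669,105),(691,131),(713,158),(735,184),(583,128),(606,156),(628,183),(650,210),(673,237)]
cw=np.array([onz("top",*g(*c),.034)[:2] for c in caps]); print("caps c",cw.mean(0))
r1=cw[4]-cw[0];r2=cw[9]-cw[5];print("row len",np.hypot(*r1),np.hypot(*r2),"row dir",np.arctan2(r1[1],r1[0]),np.arctan2(r2[1],r2[0]))
print("fin",onz("top",*g(668,152),.075))
co=np.array([onz("top",*g(*c),.026)[:2] for c in [(645,52),(762,192),(668,268),(549,129)]]);print("corners",co,co.mean(0))
tr=np.array([onz("top",a*.64,b*.64,.02)[:2] for a,b in [(188,338),(257,338),(257,407),(187,407)]]);print(tr,tr.mean(0))
for n,uv in [("flask",(338,265)),("reag",(418,228)),("cup",(600,244)),("wash",(254,243))]: print(n,C[int(uv[1]*.64),int(uv[0]*.64)])
p=np.load("scene1.npz")["C"]; q=p[int(318*.64)-8:int(318*.64)+12,int(447*.64)-9:int(447*.64)+9].reshape(-1,3); q=q[(q[:,2]>.03)&(q[:,2]<.1)];print("amber scene",q.min(0),q.max(0),np.median(q,0))
E
```

```text
stage 0.23248434128630135 [0.55933141 0.02302508] [[-1.1, -1.2], [-3.3, 0.7], [-0.3, -3.3], [2.5, -1.0], [2.6, 2.7], [0.3, -0.1], [-0.7, 2.3]]
corner [0.6031808  0.15466942] rack goal [0.57808066 0.08706777]
pad [ 0.43233612 -0.07714361  0.046     ] in stage [-0.14665718 -0.06821468]
cap [0.5704141  0.08094095 0.09      ] [0.02412809 0.05380436]
caps c [ 0.50158669 -0.34319509]
row len 0.08657438576679563 0.08908443019374386 row dir -2.487927906258285 -2.48484484143353
fin [ 0.4986649  -0.33755725  0.075     ]
corners [[ 0.57164413 -0.33986823]
 [ 0.47922514 -0.41118415]
 [ 0.43130539 -0.34659958]
 [ 0.52156741 -0.27407358]] [ 0.50093551 -0.34293138]
[[0.54547908 0.42503969]
 [0.54546545 0.29310144]
 [0.41700112 0.2880193 ]
 [0.4160949  0.41924153]] [0.48101014 0.35635049]
flask [0.67552128 0.13999422 0.06415519]
reag [ 0.72115581 -0.00644385  0.14102403]
cup [ 0.72092993 -0.35578509  0.03983906]
wash [0.69849986 0.28434641 0.1282711 ]
amber scene [0.5525207  0.06416052 0.03025742] [0.59452884 0.10660689 0.07830789] [0.58317466 0.09346043 0.05588566]
```

arm_command:
  deltas: [1,0,0,0,-0.176,1,0,0,0,-0.176,1,-0.035,-0.05,0,0,1,-0.035,-0.05,0,0,1,-0.035,-0.05,0,0,1,-0.035,-0.05,0,0,1,-0.035,-0.05,0,0,1,-0.035,-0.05,0,0,1,-0.035,-0.05,0,0,1,-0.035,-0.05,0,0,1,-0.035,-0.05,0,0,1,-0.035,-0.05,0,0]
  newtons: 20

```text
time: 1.6
position: [0.5661, 0.085, 0.2222]
tool_rot: [0.0, 1.0, 0.0, -0.0]
ft_force: [1.5, 1.0, 0.8]
grip_width: 0.0867
grip_force: 0.0
```

arm_command:
  deltas: [1,0,0,0,0]

```text
time: 1.72
position: [0.5683, 0.0828, 0.2222]
tool_rot: [0.003, 1.0, -0.0, 0.001]
ft_force: [-0.4, 1.0, -0.2]
grip_width: 0.087
grip_force: 0.0
```

arm_command:
  deltas: [1,-0.003,0,0.045,0,1,0,0,0.045,0,1,0,0,0.045,0,1,0,0,0.043,0,1,0,0,0,0,-1,0,0,0,0,-1,0,0,0,0,-1,0,0,0,0,-1,0,0,0,0,-1,0,0,0,0]
  newtons: 20

```text
time: 2.98
position: [0.5689, 0.0864, 0.0451]
tool_rot: [-0.0, 1.0, -0.0, 0.001]
ft_force: [0.3, -1.3, 1.0]
grip_width: 0.0453
grip_force: 0.7
```

arm_command:
  deltas: [-1,0,0,0,0,-1,0,0,0,0]

```text
time: 3.22
position: [0.5689, 0.0865, 0.045]
tool_rot: [-0.0, 1.0, -0.0, 0.001]
ft_force: [0.3, -1.9, 5.0]
grip_width: 0.0428
grip_force: 20.0
```

arm_command:
  deltas: [-1,0,0,-0.02,0,-1,0,0,-0.04,0,-1,0,0,-0.04,0,-1,0.015,0.045,0,0,-1,0.015,0.046,0,0,-1,0.015,0.045,0,0,-1,0.015,0.045,0,0,-1,0.015,0.045,0,0,-1,0.013,0.045,0,0,-1,0,0,0,0,-1,0,0,0.03,0,-1,0,0,0.03,0]

```text
time: 4.72
position: [0.4801, 0.3572, 0.0836]
tool_rot: [0.0, 1.0, -0.0, -0.0]
ft_force: [0.2, -0.7, -2.0]
grip_width: 0.0431
grip_force: 20.0
```

arm_command:
  deltas: [-1,0,0,0.02,0,-1,0,0,0.015,0,-1,0,0,0,0,-1,0,0,0.005,0,-1,0,0,0.003,0,-1,0,0,0,0]

```text
time: 5.48
position: [0.4804, 0.3578, 0.0418]
tool_rot: [-0.0, 1.0, 0.0, 0.0]
ft_force: [-0.5, -0.3, -2.0]
grip_width: 0.0434
grip_force: 20.0
```

arm_command:
  deltas: [-1,0,0,0.0015,0,-1,0,0,0,0,0,0,0,0,0,0.3,0,0,0,0,1,0,0,0,0,1,0,0,0,0,1,0,0,0,0,1,0,0,-0.04,0,1,0,0,-0.05,0,1,0,0,-0.06,0]

```text
time: 6.72
position: [0.4796, 0.3573, 0.1906]
tool_rot: [-0.0, 1.0, -0.001, -0.001]
ft_force: [0.4, 1.1, 0.2]
grip_width: 0.0867
grip_force: 0.0
```

arm_command:
  deltas: [1,0,0,0,0.18,1,0,-0.05,0,0,1,0,-0.05,0,0]

```text
time: 7.1
position: [0.4622, 0.2586, 0.1903]
tool_rot: [0.089, 0.996, 0.0, 0.0]
ft_force: [1.1, -1.7, -0.1]
grip_width: 0.0871
grip_force: 0.0
```

```bash
python3 - <<'E'
from h import *
im,D=shot("top"); c=im[190:270,90:240]
im2,D2=shot("scene"); c2=im2[190:290,320:450]
o=np.zeros((600,800,3),np.uint8); o[:320,:600]=cv2.resize(c,(600,320)); o[320:,:364]=cv2.resize(c2,(364,280)); 
cv2.imwrite("pics/b.png",cv2.convertScaleAbs(o[:,:,::-1],alpha=1.5))
print(status.get_obs()["position"])
E
```

```text
[0.46028331 0.25564718 0.18980395]
```

View pics/b.png

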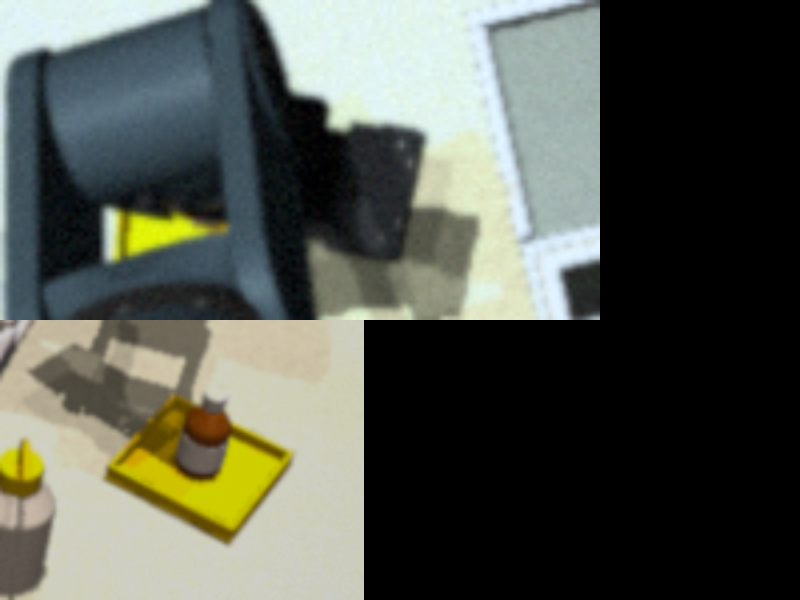

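arm_command:
  deltas: [1,0,0,0,0.185,1,0,0,0,0.185,1,0,0,0,0.185,1,0,0,0,0.185,1,0,0,0,0.185,1,0,0,0,0.185,1,0,0,0,0.185,1,0,0,0,0.185,1,0,0,0,0.185,1,0,0,0,0.185,1,0,0,0,0.185,1,0,0,0,0.185]

```text
time: 8.7
position: [0.4628, 0.2601, 0.1901]
tool_rot: [0.933, 0.36, 0.0, -0.0]
ft_force: [-0.5, -0.0, -0.6]
grip_width: 0.087
grip_force: 0.0
```

arm_command:
  deltas: [1,0,0,0,0.087,1,-0.0332,0.05,0,0,1,-0.0332,0.05,0,0,1,-0.0332,0.05,0,0,1,-0.0332,0.05,0,0,1,-0.0332,0.05,0,0,1,-0.0332,0.05,0,0,1,-0.0332,0.05,0,0,1,-0.0332,0.05,0,0,1,-0.0332,0.05,0,0,1,-0.0332,0.05,0,0,1,0,0,0,0]

```text
time: 10.2
position: [0.5049, -0.3446, 0.1901]
tool_rot: [0.948, 0.319, 0.001, 0.002]
ft_force: [-1.0, 0.0, 0.1]
grip_width: 0.0867
grip_force: 0.0
```

```bash
python3 - <<'E'
from h import *
o=status.get_obs(); print(o["time"],o["position"],o["tool_rot"],o["q"])
from scipy.spatial.transform import Rotation as R
print(R.from_quat(o["tool_rot"]).as_matrix().round(3))
E
```

```text
10.2 [ 0.50485007 -0.34462537  0.19011723] [9.47652148e-01 3.19296253e-01 8.42837792e-04 2.14426363e-03] [-7.81366890e-01  5.44402617e-01  1.50482014e+00 -4.67274263e-04
  1.08778063e+00  1.39670175e-01]
[[ 0.796  0.605  0.003]
 [ 0.605 -0.796 -0.004]
 [ 0.     0.005 -1.   ]]
```

arm_command:
  deltas: [1,-0.0016,-0.0037,0.05,0,1,0,0,0.05,0,1,0,0,0.03,0,1,0,0,0.018,0,1,0,0,0,0,-1,0,0,0,0,-1,0,0,0,0,-1,0,0,0,0,-1,0,0,0,0,-1,0,0,0,0,-1,0,0,0,0,-1,0,0,0,0]
  newtons: 30

```text
time: 11.7
position: [0.5001, -0.3374, 0.042]
tool_rot: [0.947, 0.322, -0.0, -0.0]
ft_force: [0.7, 0.3, -0.1]
grip_width: 0.0251
grip_force: 0.0
```

arm_command:
  deltas: [-1,0,0,0,0,-1,0,0,0,0,-1,0,0,0,0]

```text
time: 12.08
position: [0.5005, -0.3378, 0.0421]
tool_rot: [0.947, 0.322, 0.0, 0.0]
ft_force: [0.6, -1.9, -0.7]
grip_width: 0.0099
grip_force: 30.0
```

arm_command:
  deltas: [-1,0,0,-0.02,0,-1,0,0,-0.04,0,-1,0,0,-0.04,0,-1,0,0,-0.01,-0.1,-1,0,0,0,-0.18,-1,0,0,0,-0.18,-1,0,0,0,-0.18,-1,0,0,0,-0.18,-1,0,0,0,-0.18,-1,0,0,0,-0.148,-1,0,0,0,0]

```text
time: 13.45
position: [0.4989, -0.3361, 0.1509]
tool_rot: [0.621, 0.784, 0.0, -0.002]
ft_force: [-0.5, 0.5, -2.9]
grip_width: 0.0098
grip_force: 30.0
```

arm_command:
  deltas: [-1,0.02,0.009,0,0,-1,0.048,0.02,0,0,-1,0.048,0.02,0,0,-1,0.048,0.02,0,0,-1,0.048,0.02,0,0,-1,0.048,0.02,0,0,-1,0.048,0.02,0,0,-1,0.04,0.017,0,0,-1,0.025,0.012,0,0,-1,0.011,0.005,0,0,-1,0,0,0,0,-1,0,0,0,0]

```text
time: 14.95
position: [0.57, 0.0729, 0.1519]
tool_rot: [0.621, 0.784, -0.0, -0.0]
ft_force: [0.5, -0.4, -3.2]
grip_width: 0.0095
grip_force: 30.0
```

```bash
python3 - <<'E'
from h import *
im,D=shot("top"); im2,D2=shot("scene")
o=np.zeros((600,800,3),np.uint8); o[:480,:400]=cv2.resize(im[170:290,215:315],(400,480)); o[:480,400:]=cv2.resize(im2[140:260,210:310],(400,480))
cv2.imwrite("pics/c.png",cv2.convertScaleAbs(o[:,:,::-1],alpha=1.5))
o=status.get_obs(); print(o["time"],o["position"],o["tool_rot"],o["ft_force"],o["grip_width"])
E
```

```text
15.05 [0.5702726  0.07260114 0.15200298] [ 6.21230429e-01  7.83627902e-01 -2.32589664e-04 -1.00726777e-04] [-0.6267851   0.39365021 -3.99652786] 0.010055827424123554
```

View pics/c.png

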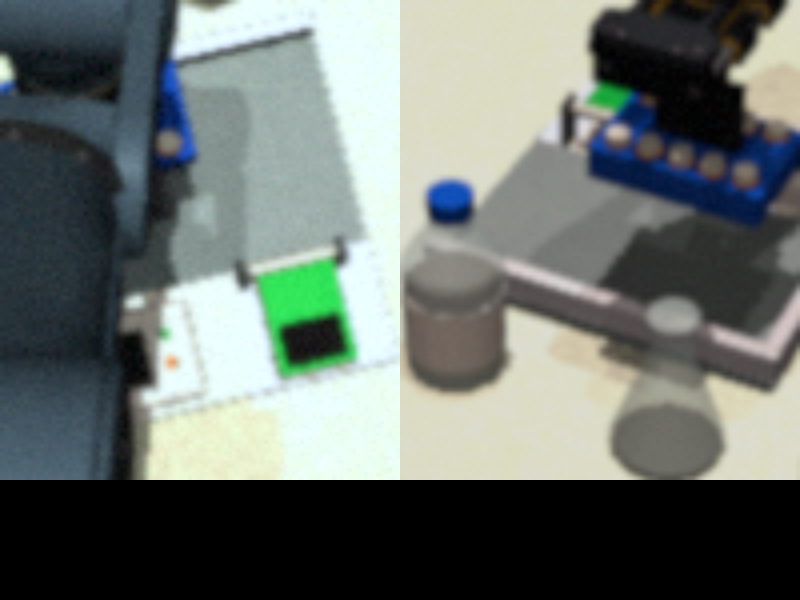

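Rack is held level over the bed, long edge parallel to the far fence, clear of flask and bottle. Lowering.

arm_command:
  deltas: [-1,0,0,0.03,0,-1,0,0,0.03,0,-1,0,0,0.02,0,-1,0,0,0.012,0,-1,0,0,0.004,0,-1,0,0,0.001,0,-1,0,0,0,0]

```text
time: 15.92
position: [0.5711, 0.0737, 0.0557]
tool_rot: [0.621, 0.784, 0.0, 0.001]
ft_force: [-0.1, -0.3, -3.4]
grip_width: 0.0095
grip_force: 30.0
```

arm_command:
  deltas: [-1,0,0,0.001,0,-1,0,0,0.001,0,-1,0,0,0,0]

```text
time: 16.3
position: [0.5705, 0.0738, 0.0531]
tool_rot: [0.62, 0.784, 0.0, 0.0]
ft_force: [0.2, -0.2, -4.0]
grip_width: 0.0097
grip_force: 30.0
```

arm_command:
  deltas: [-1,0,0,0.001,0,-1,0,0,0.0005,0,-1,0,0,0,0]

```text
time: 16.68
position: [0.5706, 0.0738, 0.0521]
tool_rot: [0.62, 0.784, 0.0, 0.0]
ft_force: [-1.9, -0.1, 2.3]
grip_width: 0.0101
grip_force: 30.0
```

arm_command:
  deltas: [-1,0.003,0,0,0,-1,0.003,0,0,0,-1,0.003,0,0,0,-1,0,0,0,0]

```text
time: 17.18
position: [0.5695, 0.0826, 0.0521]
tool_rot: [0.62, 0.784, 0.001, 0.001]
ft_force: [2.5, -2.8, 5.0]
grip_width: 0.0101
grip_force: 30.0
```

Contact with the bed (+2.3 to 5 N). Continue toward the left fence in small steps.

arm_command:
  deltas: [-1,0.002,0,0,0,-1,0.002,0,0,0,-1,0,0,0,0]

```text
time: 17.55
position: [0.5685, 0.0861, 0.0521]
tool_rot: [0.62, 0.784, 0.0, 0.001]
ft_force: [1.4, -4.5, 5.4]
grip_width: 0.01
grip_force: 30.0
```

arm_command:
  deltas: [-1,0.002,0,0,0,-1,0,0,0,0]

```text
time: 17.8
position: [0.568, 0.088, 0.0521]
tool_rot: [0.62, 0.784, 0.0, 0.001]
ft_force: [1.8, -3.9, 5.9]
grip_width: 0.0095
grip_force: 30.0
```

arm_command:
  deltas: [-1,0.002,0,0,0,-1,0,0,0,0]

```text
time: 18.05
position: [0.568, 0.0888, 0.0521]
tool_rot: [0.62, 0.785, -0.0, 0.002]
ft_force: [2.2, -8.6, 4.9]
grip_width: 0.01
grip_force: 30.0
```

Left fence reached. Now the far fence (tool +y).

arm_command:
  deltas: [-1,-0.001,0.003,0,0,-1,0,0.003,0,0,-1,0,0.002,0,0,-1,0,0,0,0]

```text
time: 18.55
position: [0.5684, 0.089, 0.0524]
tool_rot: [0.619, 0.785, -0.006, -0.004]
ft_force: [-10.2, -11.7, 18.9]
grip_width: 0.0098
grip_force: 30.0
```

arm_command:
  deltas: [-1,0,0.002,0,0,-1,0,0,0,0]

```text
time: 18.8
position: [0.5685, 0.089, 0.0525]
tool_rot: [0.619, 0.785, -0.007, -0.005]
ft_force: [-13.8, -13.2, 22.0]
grip_width: 0.0101
grip_force: 30.0
```

arm_command:
  deltas: [-1,0,0.002,0,0,-1,0,0,0,0]

```text
time: 19.05
position: [0.5687, 0.0891, 0.0526]
tool_rot: [0.619, 0.785, -0.009, -0.007]
ft_force: [-16.2, -14.7, 26.0]
grip_width: 0.0093
grip_force: 30.0
```

arm_command:
  deltas: [-1,0,0.002,0,0,-1,0,0,0,0]

```text
time: 19.3
position: [0.5689, 0.0892, 0.0527]
tool_rot: [0.619, 0.785, -0.01, -0.008]
ft_force: [-20.5, -16.4, 28.9]
grip_width: 0.0099
grip_force: 30.0
```

arm_command:
  deltas: [-1,-0.001,-0.01,0,0,-1,0,0,0,0]

```text
time: 19.55
position: [0.5678, 0.0887, 0.052]
tool_rot: [0.62, 0.784, -0.002, -0.002]
ft_force: [-4.6, -5.8, 11.0]
grip_width: 0.0097
grip_force: 30.0
```

```bash
python3 - <<'E'
from h import *
im2,D2=shot("scene"); im,D=shot("top"); np.savez("s2.npz",im=im2,C=cloud("scene",D2))
o=np.zeros((600,800,3),np.uint8)
o=cv2.resize(im2[150:250,210:343],(798,600),interpolation=cv2.INTER_CUBIC)
cv2.imwrite("pics/d.png",cv2.convertScaleAbs(o[:,:,::-1],alpha=1.6))
s=status.get_obs(); print(s["position"],s["tool_rot"],s["ft_force"],s["moment"])
E
```

```text
[0.56776648 0.08867828 0.05202128] [ 0.62020804  0.78443053 -0.00244868 -0.00217831] [-6.8951471  -5.88221093 11.93354077] [-1.13352597  0.84094692  0.00832457]
```

View pics/d.png

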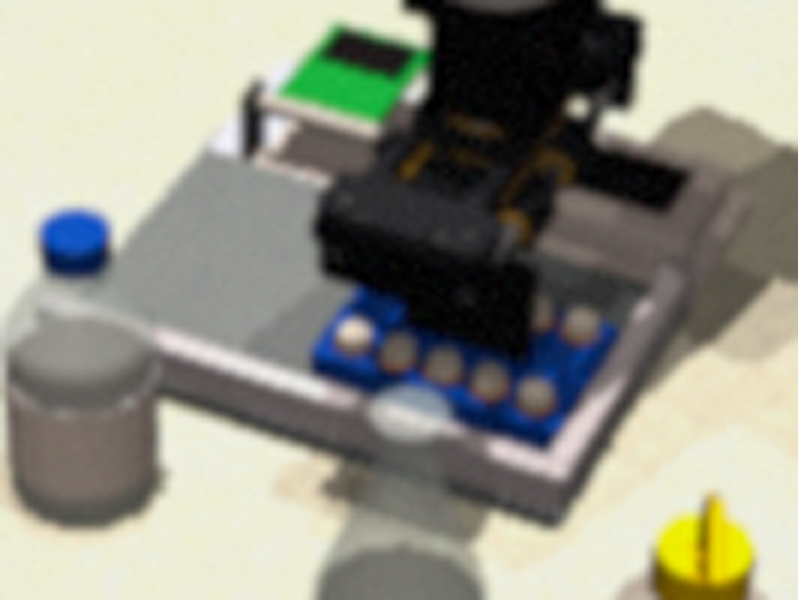

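```bash
python3 - <<'E'
from h import *
z=np.load("s2.npz"); im=z["im"]; C=z["C"]; hsv=cv2.cvtColor(im,cv2.COLOR_RGB2HSV)
th=.2325;R=np.array([[np.cos(th),-np.sin(th)],[np.sin(th),np.cos(th)]]);t=np.array([.5593,.0230])
S=np.dstack([(C[:,:,:2]-t)@R,C[:,:,2]])*1000
blue=(hsv[:,:,0]>100)&(hsv[:,:,0]<130)&(hsv[:,:,1]>110)&(S[:,:,2]>25)&(S[:,:,2]<42)&(abs(S[:,:,0])<110)&(abs(S[:,:,1])<140)
p=S[blue]; print("rack top z",np.median(p[:,2]))
for y0 in range(-10,125,15):
    q=p[(p[:,1]>=y0)&(p[:,1]<y0+15)]
    if len(q)>3: print("rack y",y0,"xmax",np.percentile(q[:,0],[90,97,100]).round(1),len(q))
print("rack ymax",np.percentile(p[:,1],[95,99,100]), "ymin",p[:,1].min())
f=(hsv[:,:,1]<70)&(S[:,:,2]>26)&(S[:,:,2]<40)&(S[:,:,0]>50)&(S[:,:,0]<100)&~cv2.dilate(blue.astype(np.uint8),np.ones((3,3))).astype(bool)
q=S[f]
for y0 in range(-130,130,20):
    a=q[(q[:,1]>=y0)&(q[:,1]<y0+20)]
    if len(a)>3: print("fence y",y0,"x",np.percentile(a[:,0],[5,50,95]).round(1),np.median(a[:,2]).round(1),len(a))
f=(hsv[:,:,1]<70)&(S[:,:,2]>26)&(S[:,:,2]<40)&(S[:,:,1]>105)&(S[:,:,1]<140)
q=S[f]
for x0 in range(-80,80,20):
    a=q[(q[:,0]>=x0)&(q[:,0]<x0+20)]
    if len(a)>3: print("lfence x",x0,"y",np.percentile(a[:,1],[5,50,95]).round(1),len(a))
E
```

```text
rack top z 33.33613694290527
rack y -10 xmax [61.9 62.1 62.2] 11
rack y 5 xmax [64.  65.8 66. ] 46
rack y 20 xmax [65.1 66.7 67.4] 55
rack y 35 xmax [63.2 65.1 67.1] 35
rack y 50 xmax [61.4 63.5 63.5] 27
rack y 65 xmax [64.3 65.9 66.9] 40
rack y 80 xmax [62.8 65.1 65.9] 62
rack y 95 xmax [64.5 66.  66.8] 60
rack y 110 xmax [62.  64.3 65.6] 70
rack ymax [116.92941241 118.74817783 119.75895607] ymin 2.1678047430938316
fence y -70 x [76.2 82.1 89.1] 28.3 22
fence y -50 x [76.2 84.6 89.6] 28.6 26
fence y -30 x [76.  85.  89.4] 28.6 27
fence y -10 x [78.7 83.5 89.4] 29.7 26
fence y 10 x [56.6 82.8 88.9] 28.9 32
fence y 30 x [52.1 83.6 89.2] 30.4 20
fence y 50 x [52.4 54.5 57.6] 38.6 6
fence y 70 x [56.7 81.9 87.8] 29.8 21
fence y 90 x [56.4 82.  88.8] 29.4 35
fence y 110 x [55.4 77.5 86.4] 29.4 48
lfence x -80 y [120.6 126.  130.6] 16
lfence x -60 y [120.6 127.7 131.4] 23
lfence x -40 y [120.8 125.7 131.2] 17
lfence x -20 y [111.6 125.6 131.3] 31
lfence x 0 y [113.6 125.1 131.7] 27
lfence x 20 y [121.7 127.  131.7] 21
lfence x 40 y [108.8 125.4 133. ] 33
lfence x 60 y [109.  125.8 133. ] 39
```

The rack is flush on the left but about 8 mm short of the far fence. It is stuck by friction, because I am pressing down with 10–29 N. I'll relieve the down-force, back off the left fence slightly, then push in +x.

arm_command:
  deltas: [-1,-0.002,0,-0.001,0,-1,0,0,-0.001,0,-1,0,0,0,0]

```text
time: 20.02
position: [0.571, 0.0878, 0.0526]
tool_rot: [0.621, 0.784, -0.0, -0.001]
ft_force: [-0.9, -0.3, -4.4]
grip_width: 0.0099
grip_force: 30.0
```

arm_command:
  deltas: [-1,0,0.002,0,0,-1,0,0.002,0,0,-1,0,0,0,0]

```text
time: 20.4
position: [0.5756, 0.0883, 0.0534]
tool_rot: [0.62, 0.784, 0.0, 0.0]
ft_force: [0.3, -0.9, -3.7]
grip_width: 0.0094
grip_force: 30.0
```

arm_command:
  deltas: [-1,0,0.001,0,0,-1,0,0.001,0,0,-1,0,0,0,0]

```text
time: 20.78
position: [0.5774, 0.0887, 0.0536]
tool_rot: [0.621, 0.784, 0.0, 0.0]
ft_force: [-1.0, -0.4, -4.4]
grip_width: 0.0099
grip_force: 30.0
```

arm_command:
  deltas: [-1,0,0.001,0,0,-1,0,0,0,0]

```text
time: 21.02
position: [0.5783, 0.0889, 0.0536]
tool_rot: [0.621, 0.784, 0.0, 0.0]
ft_force: [0.2, 0.7, -3.4]
grip_width: 0.0098
grip_force: 30.0
```

arm_command:
  deltas: [-1,0,0.001,0,0,-1,0,0,0,0]

```text
time: 21.28
position: [0.5791, 0.0892, 0.0535]
tool_rot: [0.62, 0.784, -0.0, -0.0]
ft_force: [0.2, 0.5, -4.4]
grip_width: 0.0099
grip_force: 30.0
```

arm_command:
  deltas: [-1,0,0.001,0,0,-1,0,0.001,0,0,-1,0,0,0,0]

```text
time: 21.65
position: [0.5795, 0.0893, 0.0533]
tool_rot: [0.62, 0.784, -0.001, -0.001]
ft_force: [-4.6, -1.9, -1.3]
grip_width: 0.0099
grip_force: 30.0
```

arm_command:
  deltas: [-1,0,0.001,0,0,-1,0,0,0,0]

```text
time: 21.9
position: [0.5795, 0.0894, 0.0532]
tool_rot: [0.62, 0.784, -0.002, -0.002]
ft_force: [-5.5, -2.4, -1.4]
grip_width: 0.0099
grip_force: 30.0
```

arm_command:
  deltas: [-1,0,0.001,0,0,-1,0,0,0,0]

```text
time: 22.15
position: [0.5795, 0.0896, 0.0531]
tool_rot: [0.62, 0.784, -0.003, -0.003]
ft_force: [-6.7, -3.3, -0.2]
grip_width: 0.0095
grip_force: 30.0
```

arm_command:
  deltas: [-1,0.001,-0.0025,0,0,-1,0.001,0,0,0,-1,0,0,0,0]

```text
time: 22.52
position: [0.5791, 0.0911, 0.0532]
tool_rot: [0.62, 0.784, -0.001, -0.001]
ft_force: [-4.1, -3.5, -3.2]
grip_width: 0.0099
grip_force: 30.0
```

arm_command:
  deltas: [-1,0.001,0,0,0,-1,0,0,0,0]

```text
time: 22.78
position: [0.579, 0.0916, 0.0532]
tool_rot: [0.62, 0.785, -0.001, -0.0]
ft_force: [-3.7, -4.9, -4.0]
grip_width: 0.0099
grip_force: 30.0
```

arm_command:
  deltas: [-1,0.001,0,0,0,-1,0,0,0,0]

```text
time: 23.02
position: [0.579, 0.0916, 0.0533]
tool_rot: [0.62, 0.785, -0.002, 0.0]
ft_force: [-3.9, -7.5, -2.5]
grip_width: 0.0101
grip_force: 30.0
```

Both fences are in contact. Lower slightly, ease the grip, release and rise.

arm_command:
  deltas: [-1,0,0,0.001,0,-1,0,0,0.0005,0,-1,0,0,0,0]

```text
time: 23.4
position: [0.5789, 0.0916, 0.0529]
tool_rot: [0.62, 0.785, -0.002, 0.0]
ft_force: [-5.9, -7.7, 3.8]
grip_width: 0.0098
grip_force: 30.0
```

arm_command:
  deltas: [-0.6,0,0,0,0,-0.3,0,0,0,0,0,0,0,0,0,0,0,0,0,0,0,0,0,-0.03,0,0,0,0,-0.05,0,0,-0.03,-0.03,-0.05,0,0,-0.045,-0.04,0,0,-1,-0.045,-0.04,0,0,-1,-0.045,-0.04,0,0,-1,-0.02,-0.02,0,0,-1,0,0,0,0]

```text
time: 24.9
position: [0.4575, -0.1255, 0.18]
tool_rot: [0.622, 0.783, 0.0, 0.0]
ft_force: [-0.1, 0.3, -0.1]
grip_width: 0.0113
grip_force: 0.0
```

```bash
cat > m.py <<'E'
from h import *
import sys
im2,D2=shot("scene"); im,D=shot("top"); n=sys.argv[1]; np.savez(n+".npz",im=im,im2=im2)
a=cv2.resize(im[165:265,200:300],(400,400),interpolation=cv2.INTER_CUBIC); b=cv2.resize(im2[160:240,225:335],(550,400),interpolation=cv2.INTER_CUBIC)[:,:400]
if len(sys.argv)>2:
  a=cv2.resize(im[165:285,200:320],(600,600),interpolation=cv2.INTER_CUBIC);b=a[:,:0]
cv2.imwrite("pics/"+n+".png",cv2.convertScaleAbs(np.hstack([a,b])[:,:,::-1],alpha=1.5))
s=status.get_obs(); print(s["time"],s["position"],s["tool_rot"],s["ft_force"])
th=.2325;R=np.array([[np.cos(th),-np.sin(th)],[np.sin(th),np.cos(th)]]);t=np.array([.5593,.0230])
for nm,I,DD in(("scene",im2,D2),("top",im,D)):
    C=cloud(nm,DD); hsv=cv2.cvtColor(I,cv2.COLOR_RGB2HSV)
    S=np.dstack([(C[:,:,:2]-t)@R,C[:,:,2]])*1000
    blue=(hsv[:,:,0]>100)&(hsv[:,:,0]<130)&(hsv[:,:,1]>110)&(S[:,:,2]>25)&(S[:,:,2]<45)&(abs(S[:,:,0])<110)&(abs(S[:,:,1])<140)
    p=S[blue]
    if len(p)<50: continue
    r=cv2.minAreaRect(p[:,:2].astype(np.float32)); print(nm,len(p),r)
E
python3 m.py e
```

```text
25.0 [ 0.45838782 -0.12385122  0.1798907 ] [6.20817845e-01 7.83954659e-01 3.88977207e-04 3.80135572e-04] [ 0.42055471 -0.5753012  -1.36034229]
scene 398 ((38.43067169189453, 60.88764572143555), (86.7844009399414, 118.77862548828125), 0.012471789494156837)
top 717 ((34.299800872802734, 59.42532730102539), (119.7735366821289, 81.87285614013672), 89.72049713134766)
```

View pics/e.png

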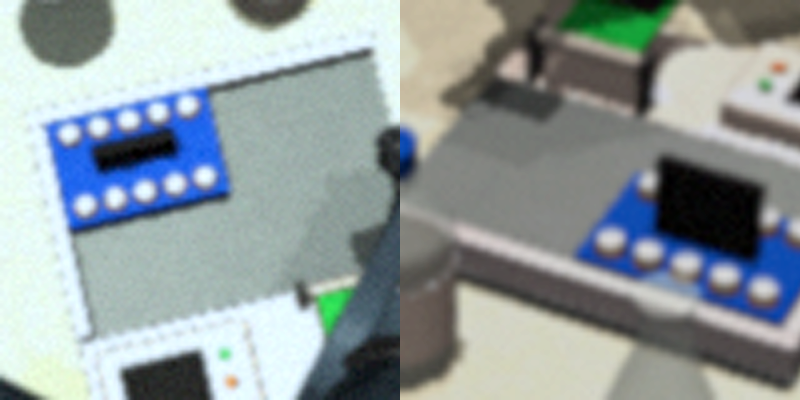

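The picture shows the rack upright in the corner, flush to within a millimetre or so: its left edge at (48,122) touches the left fence and its far edge lies along the far fence. I'll press it gently on both outer faces with the shut fingers to make sure.

arm_command:
  deltas: [-1,0.0225,0.042,0,0,-1,0.0225,0.042,0,0,-1,0.0225,0.042,0,0,-1,0.0225,0.041,0,0,-1,0,0,0.05,0,-1,0,0,0.05,0,-1,0,0,0.035,0,-1,0,0,0.017,0,-1,0,0,0,0,-1,0.007,0,0,0,-1,0.005,0,0,0,-1,0,0,0,0]

```text
time: 26.5
position: [0.5973, 0.0141, 0.0289]
tool_rot: [0.62, 0.784, 0.0, 0.001]
ft_force: [0.8, -0.4, -1.0]
grip_width: 0.0005
grip_force: 0.0
```

arm_command:
  deltas: [-1,0.003,0,0,0,-1,0.002,0,0,0,-1,0,0,0,0]

```text
time: 26.88
position: [0.5957, 0.0186, 0.0277]
tool_rot: [0.62, 0.784, -0.0, -0.0]
ft_force: [0.2, 0.1, -0.4]
grip_width: 0.0002
grip_force: 0.0
```

arm_command:
  deltas: [-1,0.002,0,0,0,-1,0.001,0,0,0,-1,0,0,0,0]

```text
time: 27.25
position: [0.5956, 0.0198, 0.0277]
tool_rot: [0.62, 0.784, -0.001, 0.001]
ft_force: [-0.3, -5.6, -0.7]
grip_width: 0.0004
grip_force: 2.8
```

arm_command:
  deltas: [-1,0.001,0,0,0,-1,0.001,0,0,0,-1,0,0,0,0]

```text
time: 27.62
position: [0.5956, 0.0199, 0.0277]
tool_rot: [0.62, 0.785, -0.001, 0.002]
ft_force: [0.3, -11.2, -1.2]
grip_width: -0.0002
grip_force: 5.4
```

arm_command:
  deltas: [-1,-0.005,0,0,0,-1,-0.02,-0.02,0,0,-1,0,0,-0.04,0,-1,0,0,-0.05,0,-1,0.02,-0.02,0,0,-1,0.03,-0.03,0,0,-1,0.04,-0.01,0,0,-1,0,0,0,0]

```text
time: 28.62
position: [0.499, 0.0706, 0.1177]
tool_rot: [0.619, 0.785, -0.0, -0.002]
ft_force: [0.9, 0.2, 1.0]
grip_width: 0.0005
grip_force: 0.0
```

arm_command:
  deltas: [-1,0,0,0.04,0,-1,0,0,0.035,0,-1,0,0,0.014,0,-1,0,0.01,0,0,-1,0,0.008,0,0,-1,0,0.003,0,0,-1,0,0,0,0]

```text
time: 29.5
position: [0.5231, 0.0731, 0.0295]
tool_rot: [0.62, 0.784, 0.001, 0.001]
ft_force: [-0.3, -0.9, 0.0]
grip_width: 0.0004
grip_force: 0.0
```

arm_command:
  deltas: [-1,0,0.003,0,0,-1,0,0.002,0,0,-1,0,0,0,0]

```text
time: 29.88
position: [0.5273, 0.0742, 0.0288]
tool_rot: [0.62, 0.784, 0.0, 0.0]
ft_force: [0.1, 0.9, -0.5]
grip_width: 0.0005
grip_force: 0.0
```

arm_command:
  deltas: [-1,0,0.002,0,0,-1,0,0.001,0,0,-1,0,0,0,0]

```text
time: 30.25
position: [0.5301, 0.0749, 0.0287]
tool_rot: [0.62, 0.784, 0.0, 0.0]
ft_force: [-0.2, -0.5, 0.0]
grip_width: 0.0006
grip_force: 0.0
```

arm_command:
  deltas: [-1,0,0.002,0,0,-1,0,0.001,0,0,-1,0,0,0,0]

```text
time: 30.62
position: [0.5321, 0.0755, 0.0286]
tool_rot: [0.62, 0.784, -0.001, -0.001]
ft_force: [-2.0, -1.5, 0.5]
grip_width: 0.0003
grip_force: 1.1
```

arm_command:
  deltas: [-1,0,0.002,0,0,-1,0,0.001,0,0,-1,0,0,0,0]

```text
time: 31.0
position: [0.5321, 0.0757, 0.0285]
tool_rot: [0.62, 0.785, -0.003, -0.003]
ft_force: [-6.2, -4.7, 5.1]
grip_width: 0.0008
grip_force: 3.7
```

arm_command:
  deltas: [-1,0,0.001,0,0,-1,0,0.001,0,0,-1,0,0,0,0]

```text
time: 31.38
position: [0.5321, 0.0758, 0.0284]
tool_rot: [0.62, 0.785, -0.004, -0.004]
ft_force: [-9.2, -5.8, 6.2]
grip_width: 0.0002
grip_force: 5.4
```

arm_command:
  deltas: [-1,0,-0.01,0,0,-1,0,-0.025,0,0,-1,0,0,-0.04,0,-1,0,0,-0.05,0,-1,-0.04,-0.034,0,0,-1,-0.042,-0.034,0,0,-1,-0.042,-0.034,0,0,-1,0,0,0,0,-1,0,0,0,0]

```text
time: 32.5
position: [0.4338, -0.0756, 0.1189]
tool_rot: [0.621, 0.784, 0.0, 0.001]
ft_force: [0.3, -0.3, -0.1]
grip_width: 0.0008
grip_force: 0.0
```

```bash
python3 -c "
from h import *
s=status.get_obs();print(s['position']);C=np.load('top1.npz')['C']
c,r=200+372/4,170+338/4
print(C[int(r)-2:int(r)+3,int(c)-2:int(c)+3].mean((0,1)))"
```

```text
[ 0.4338426 -0.0755665  0.1188923]
[ 0.42796531 -0.0749488   0.09684724]
```

arm_command:
  deltas: [-1,0,0,0.04,0,-1,0,0,0.02,0,-1,0,0,0.01,0,-1,0,0,0.006,0,-1,0,0,0,0]

```text
time: 33.12
position: [0.4332, -0.0746, 0.043]
tool_rot: [0.62, 0.784, 0.0, -0.0]
ft_force: [0.0, 2.7, 4.1]
grip_width: -0.0001
grip_force: 2.3
```

arm_command:
  deltas: [-1,0,0,0.005,0,-1,0,0,0.005,0,-1,0,0,0.004,0,-1,0,0,0,0]

```text
time: 33.62
position: [0.4342, -0.0752, 0.0311]
tool_rot: [0.621, 0.784, 0.001, 0.002]
ft_force: [-0.4, 5.8, 20.4]
grip_width: 0.0001
grip_force: 9.8
```

arm_command:
  deltas: [-1,0,0,0.002,0,-1,0,0,0.002,0,-1,0,0,0,0]

```text
time: 34.0
position: [0.4345, -0.0752, 0.0301]
tool_rot: [0.621, 0.784, 0.001, 0.003]
ft_force: [-3.2, 7.4, 53.9]
grip_width: 0.0007
grip_force: 25.8
```

At the stop. Releasing it at once.

arm_command:
  deltas: [-1,0,0,-0.015,0,-1,0,0,-0.02,0,-1,0,0,-0.03,0,-1,0,0,-0.05,0,-1,-0.05,0,-0.02,0,-1,-0.05,0,0,0,-1,-0.05,0,0,0,-1,0,0,0,0]

```text
time: 35.0
position: [0.4694, -0.226, 0.1609]
tool_rot: [0.622, 0.783, -0.0, 0.003]
ft_force: [-1.4, 1.2, 0.2]
grip_width: 0.0005
grip_force: 0.0
```

```bash
python3 m.py f big
```

```text
35.1 [ 0.46697531 -0.22150257  0.15989991] [ 6.20967639e-01  7.83836175e-01 -1.84970646e-05 -2.04137198e-04] [-0.41708988  0.9193292  -0.14097815]
scene 399 ((37.23477554321289, 61.4608268737793), (82.52249908447266, 119.0348892211914), 1.2356032133102417)
top 718 ((34.39351272583008, 59.880699157714844), (81.78998565673828, 119.81364440917969), 0.1528441309928894)
```

View pics/f.png

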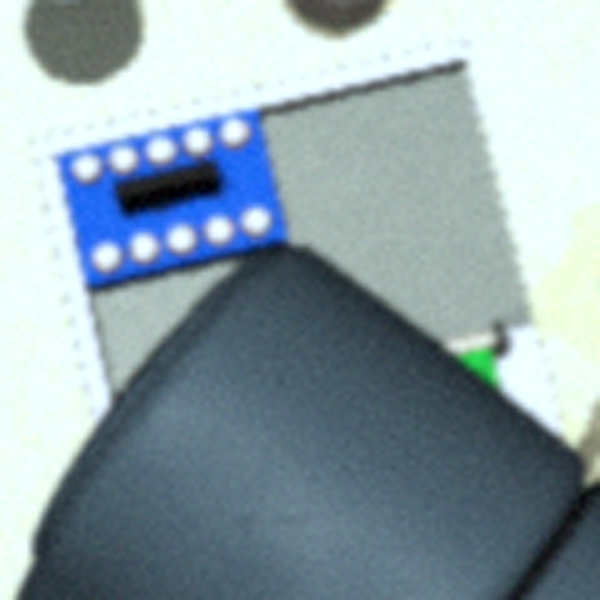

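The rack sits flush with both fences, at (170,195). One last look at the whole scene.

```bash
python3 -c "
from h import *
im=np.load('f.npz')['im2'];cv2.imwrite('pics/g.png',cv2.convertScaleAbs(cv2.resize(im[110:300,110:450],(800,447),interpolation=cv2.INTER_CUBIC)[:,:,::-1],alpha=1.4))"
```

```text
(no output)
```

View pics/g.png

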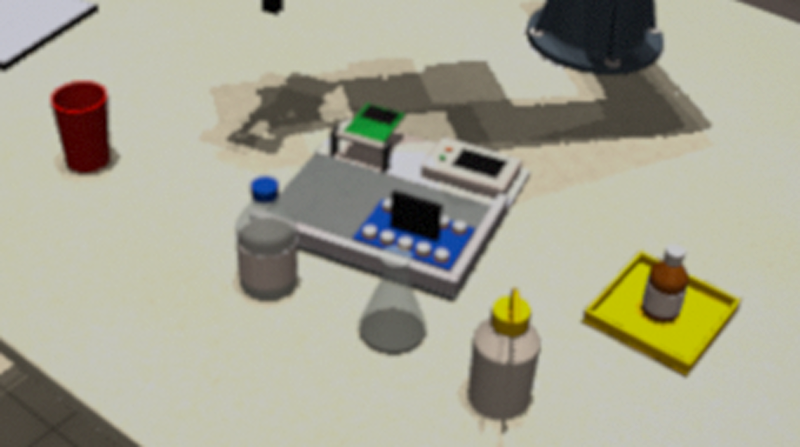

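The scene is as wanted: bottle upright in the tray (665,285), rack in the corner (415,230), paddle back up (375,122), and all bystanders standing.

```bash
python3 -c "
from rig import order; print(order.hand_in())"
```

```text
the job is handed in; nothing more can be done
None
```

I handed the job in at about 35 s: the amber bottle is upright in the tray, the rack is released flush in the corner, the paddle was pressed to its stop and sprang back, and the bystanders are still standing; the press peaked at about 54 N through the fingertips, so if fingertips count towards the 40 N limit on the gripper's body, it fails there.

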